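# Show the maker's seal in the damp box to the bench camera

## Task

The bench camera stands too low to see into the damp box. Lift the box's hinged lid gently until it leans on its stop and stays there, then take the bench mirror by the tab on its top and tilt it until the seal on the underside of the upturned bowl shows to the camera at the middle of the mirror. The mirror swings back if let go, so finish while gripping the tab and holding it still at that angle; leave the pieces drying in the box and the other things on the bench where they are.

Things in the scene. Friction and masses are not known exactly. Their poses are not given: they have to be found in the camera images.
- tub: damp box: pale plastic tub 160 (x) x 300 (y) x 100 mm high, walls 4 mm, fixed to the bench; its floor is a plaster slab whose top is 20 mm above the bench. Origin under its centre; x points away from the robot towards the lid's hinge, y along its length towards the mirror, z up.
- lid (a joint): angle of the tub's plastic lid (rad): 0 closed, grows as it is lifted, 1.75 leaning back on its stop brackets, where its weight keeps it; below about 1.5 it falls shut when let go. The lid weighs about 0.25 kg and its hinge is lightly damped. The hinge runs along the tub's y through lid_hinge.
- lid_hinge (a point): middle of the lid's hinge line, on the tub's far upper rim, 102 mm above the bench; does not move with the lid.
- lid_lug (a point): grip point on the lid's lift lug, in the middle of the lid's near edge: a flat tongue 36 mm wide (tub y), 10 thick, standing out 42 mm; the point is 26 mm out, midway in its thickness, 192 mm from the hinge. Pinched by its two sides from above it can turn between the fingers as the lid rises, so the gripper may stay pointing down; when the lid is open the lug points up.
- bowl: upturned leather-hard clay bowl, round, 88 mm across at the rim (below), 50 mm high, standing loose on the slab in the tub, at either end of it. Origin under its centre.
- seal (a point): the maker's seal: dark round stamp 26 mm across with a raised cross, inside the round foot ring (51 mm across) on top of the upturned bowl, facing up, 46 mm above the slab.
- dish: upturned square clay dish, 86 mm wide, 36 mm high, with no seal, loose on the slab at the tub's other end. Origin under its centre.
- mirror_stand: dark steel fork stand fixed to the bench beside the tub's +y end: base 190 x 85 mm, two uprights 168 mm apart (x) that carry the mirror's pivots 215 mm above the bench. Origin on the bench under the middle of the pivot line; x along the pivot line, -y towards the tub and the camera.
- mirror: steel-framed mirror 140 mm wide, 136 high, 10 thick, glass 120 x 110 facing the stand's -y. Origin in the middle of the glass, on the pivot line, level with the lens. Turns about its x axis (the stand's x); turned positively its top leans towards the tub and the glass looks down into it, up to 0.7 rad either way. Let go, its heavy lower rail swings it back upright; 0.4 N at the tab moves it.
- mirror_tab (a point): grip point on the mirror's tab: flat steel tongue 28 mm wide (mirror x), 8 mm thick, standing 42 mm up from the middle of the frame's top; the point is 27 mm above the frame, 92 mm from the pivot line. Pinched by its two sides from above it can turn between the fingers, so the gripper may stay pointing down.
- camera: black camera on a small table tripod, fixed, beyond the tub's -y end; it looks level along the stand's y at the mirror's origin. Origin on the bench under the camera.
- lens (a point): front of the camera's lens, 215 mm above the bench, 62 mm ahead of the camera's origin.
- sight (a point): not a solid: the camera's line of sight after the mirror. Origin at the mirror's; x points along the reflected line (back to the camera when the mirror is upright, down into the tub when tilted; it turns twice as far as the mirror), y level along the pivot line, z square to both. The seal shows in the middle of the mirror when it lies on this x axis, give or take 20 mm along z.
- slip_jar: small glass jar with brass lid, 64 mm across, 95 mm high, bystander
- dark_jar: dark jar 72 mm across, 130 mm high, bystander
- glaze_pot: open plastic pot 84 mm across, 50 mm high, bystander by the tub's near right corner
- white_pot: open plastic cup 92 mm across, 60 mm high, bystander
- mould: two-part plaster casting mould, 100 x 150 x 50 mm, bystander
- rib: flat wooden rib 50 x 95 x 6 mm, bystander by the mirror stand's near side
- brush: brush lying on the bench, bystander

How it is judged (in metres and radians):
On the way:
1. the lid is lifted back onto its stop (value of joint lid above 1.68 rad), for 0.3 s.
At the end, for the whole second after the job is handed in: The lid leans on its stop by itself (beyond 1.68 rad, the arm not touching the box or lid); the fingers grip the mirror (over 1 N), the mirror is still (under 0.15 rad/s) and the camera's line of sight reflected by it passes within 20 mm above or below the seal (value of joint lid above 1.68 rad and not (contact force between any of the arm, the fingers and tub above 0.5 N) and contact force between the fingers and mirror above 1 N and z of seal in the frame of sight between -0.02 and 0.02 m and x of seal in the frame of sight above 0.05 m and angular speed of mirror below 0.15 rad/s); the arm keeps its last pose, push and grip.
It fails at once if the lid is flung open or dropped (faster than 1.5 rad/s) (velocity of joint lid above 1.5 rad/s or velocity of joint lid below -1.5 rad/s).
It fails at once if a piece drying in the box is pushed (over 10 mm) (distance of any of bowl, dish from where it was at the start of the episode above 0.01 m).
It fails at once if another thing on the bench is shifted (over 20 mm) (distance of any of slip_jar, dark_jar, glaze_pot, white_pot, mould, rib, brush from where it was at the start of the episode above 0.02 m).
It also fails if it takes over 61 s, if anything falls off the work surface, if the arm or the gripper's body presses on something with over 40 N, if the wrist force passes 120 N, or if a joint passes its speed limit or range.

## Robot

A 6-joint arm with a two-finger parallel gripper is mounted at the origin on the work surface. World frame = base frame: x ahead of the robot, y to its left, z up, the work surface at z = 0. Lengths are in mm, angles in rad, forces in N, time in s.
With the tool pointing down it reaches from about 300 to 775 mm from the base axis. Payload 14.6 kg.
Tool frame: the origin (TCP) lies at the very end of the fingers, on their centre line; the grasp point (between the pads) lies 19 mm behind it; z points along the fingers, y is the line along which they close (so a half turn about z gives the same grasp; the last joint's range is limited). The gripper opens to 94 mm and grips with 3 to 60 N. Pads are 16 mm wide; open, the fingers measure 119 mm over their backs; the gripper's body (75 mm by 177 mm) begins 78 mm behind the grasp point.
Start: joints at [1.173, 0.3, 1.521, -0, 1.321, -0.067], TCP at [178.637, 520.171, 205.446] pointing down, gripper open.
Joint ranges: [-3.03, 3.03], [-0.79, 2.21], [0.23, 2.52], [-1.04, 4.18], [0, 3.07], [-2.55, 2.55]. Speed limits (rad/s): [2.22, 2.22, 2.57, 3.14, 3.14, 3.14].

## Interface

Orientations are given as [roll, pitch, yaw] about the fixed x, y, z axes, in that order (R = Rz(yaw) Ry(pitch) Rx(roll)).
In Python, from station import r gives the robot as it stands.
- The arm moves only by the tool send_rows, never from a script. Its argument "series" is a list of rows, each an object with "grip": the opening, from -1 (shut) to 1 (fully open); "offset": the shift along the tool's x, y, z in mm, a list of three; "spin": the turn about the tool's z in rad. A call has 1 to 12 rows; each row shifts and turns the commanded pose from where the row before left it, along the tool's axes as they then stand; what a row does not reach is not made up. A row lasts 1/10 s, in which the tool goes at most 50 mm and 8.59 degrees, less where a joint would pass 70% of its speed; a pose out of reach is approached as far as the arm can. A call is refused whole if a number of a shift passes 50 or a number of a turn 0.15, either way. A call with a gripper value outside its range is refused whole. The fingers move at their own pace and stop on an object; "force" is the grip in N (left out, the last holds). Time passes only in rows, so rows that do not move let the fingers close. It gives the time, the measured TCP pose, the force, the opening and the grip force at its end, in the units of the state.
- r.get_obs(): the state, without advancing time (a new reading comes with each control period).
- r.camera(name): name is "scene" or "top"; returns a dict with "frame" (400x640x3 uint8, blue, green, red), "camera_matrix" (3x3 intrinsics, pixels), "eye" and "orientation" of the camera in the world. Camera axes: x right, y down, z forward; pixel columns grow to the right and rows downward; lengths in mm; the calibration is good to about 2 mm. A picture is of the moment at which its call begins. There is no depth.
- r.finish_job(): hands the job in; it is judged then, once.
Trained networks look in the newest picture that a camera, given by its name, has taken for a name from the list of things; names that differ only in an ending like _2 or _b are one class to them, and where a whole thing is asked for, a point or a joint stands for the part that bears it (a point fixed in the world has none). Each returns a list of dicts, best first, with "p" (0 to 1); they miss things now and then, are a little off and sometimes report something else, mostly with a low value. They report only what shows in the picture. A call takes as long as a camera call.
- r.boxes_of(name, camera): "xyz" ([x, y, z] in mm, in world coordinates, good to about 4 mm: the middle of the surface that is visible of it).
- r.trace(name, camera): "mask" (400x640 bool, what is visible of it).
The state is a dict: "clock": time; "qpos": joint angles; "joint_vel": joint speeds; "tau": joint torques, N m; "tcp_pos": TCP position; "tcp_rot": TCP orientation; "ft_force": force on the tool from outside, world axes, zero at the start; "moment": the same for the moment, N m; "opening": opening from 0.0 (shut) to 1.0 (fully open); "grip_force": force on a finger pad.
Only numpy, scipy, OpenCV 4.12 (cv2) and the standard library are available. Lean on these libraries where they do the work, as an engineer would, in place of code of your own. Each camera call takes 0.05 s, during which the arm holds its last target. There are 200 camera calls.

## Working session

There is one attempt and no reset: what is moved stays moved. The work goes in short steps, Python scripts to look and compute and a tool call to move; the robot and the scene stay as the last step left them, time stands still between calls to the robot, and variables do not carry over. Pictures are saved under pics/ and viewed, at most 10 in all, crops included, and the job is handed in when it is done.

Besides the shell and the picture viewer there is one more tool, called after "Call:" in YAML: its name, and indented under it one key for each argument. send_rows: Moves the arm, as the interface text tells. Its arguments: {"type":"object","properties":{"series":{"type":"array"},"force":{"type":"number"}},"required":["series"]}

```bash
mkdir -p pics; ls
cat > h.py <<'E'
import numpy as np, cv2
from station import r
def show(n):
    for c in n: pass
E
python3 - <<'E'
from station import r
import cv2,numpy as np
np.set_printoptions(precision=3,suppress=True)
o=r.get_obs(); print(o)
for c in ("scene","top"):
    d=r.camera(c); cv2.imwrite(f"pics/{c}0.png",d["frame"]); print(c,d["camera_matrix"],d["eye"],d["orientation"])
    for n in ["tub","lid","lid_lug","bowl","dish","mirror_stand","mirror","mirror_tab","camera","lens","glaze_pot","rib","slip_jar","dark_jar","white_pot","mould"]:
        l=r.boxes_of(n,c); print(n,[(np.round(x["xyz"]),round(x["p"],2)) for x in l[:2]])
E
```

```text
pics
{'clock': 0.0, 'qpos': array([ 1.173,  0.3  ,  1.522,  0.   ,  1.321, -0.067]), 'joint_vel': array([-0.001, -0.   , -0.001,  0.001,  0.002,  0.   ]), 'tau': array([  0.001, -53.178, -35.275,   0.071,   0.024,  -0.   ]), 'tcp_pos': array([178.533, 519.955, 204.879]), 'tcp_rot': array([-3.14 , -0.   ,  2.811]), 'ft_force': array([-0.085,  0.52 ,  0.631]), 'moment': array([ 0.016, -0.   , -0.034]), 'grip_force': 0.0, 'opening': 0.9994061336680395}
scene [[468.598   0.    312.428]
 [  0.    468.598 197.913]
 [  0.      0.      1.   ]] [1155.793  599.785 1217.708] [-2.471  0.006  2.358]
tub [(array([582., -26., 115.]), 0.77)]
lid [(array([554., -34., 108.]), 0.77), (array([534., 158., 236.]), 0.55)]
lid_lug [(array([552., -31., 113.]), 0.85)]
bowl []
dish [(array([550., 484.,  17.]), 0.48)]
mirror_stand [(array([534., 162.,  82.]), 0.68)]
mirror [(array([539., 157., 236.]), 0.89)]
mirror_tab [(array([534., 152., 235.]), 0.83)]
camera [(array([ 581., -357.,  224.]), 0.73)]
lens [(array([ 586., -353.,  228.]), 0.73)]
glaze_pot [(array([ 446., -272.,   36.]), 0.73)]
rib [(array([341., 1
[... 460 characters left out ...]
ay([541., -27., 107.]), 0.67)]
lid_lug [(array([544., -34., 110.]), 0.76), (array([ 570., -351.,  239.]), 0.28)]
bowl []
dish []
mirror_stand [(array([524., 156.,  12.]), 0.89)]
mirror [(array([528., 154., 278.]), 0.79)]
mirror_tab [(array([525., 155., 282.]), 0.76), (array([ 569., -351.,  243.]), 0.42)]
camera [(array([ 568., -356.,  238.]), 0.95)]
lens [(array([ 569., -350.,  245.]), 0.56)]
glaze_pot [(array([ 462., -249.,   21.]), 0.91)]
rib [(array([341., 116.,   6.]), 0.85)]
slip_jar [(array([766., -25.,  97.]), 0.57)]
dark_jar [(array([767., 110., 131.]), 0.76)]
white_pot [(array([754., 249.,   5.]), 0.85)]
mould [(array([ 751., -214.,   50.]), 0.66), (array([763., 106., 129.]), 0.64)]
```

View pics/top0.png

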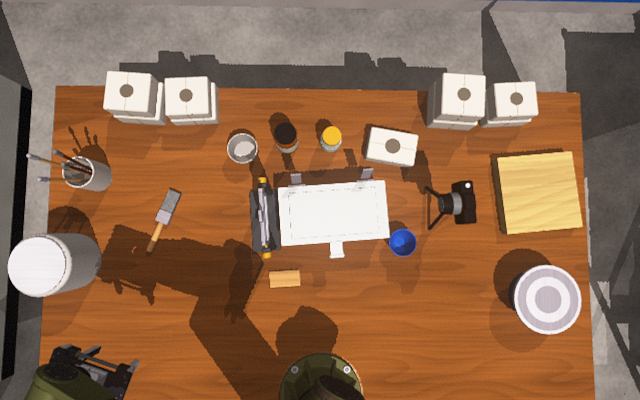

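View pics/scene0.png

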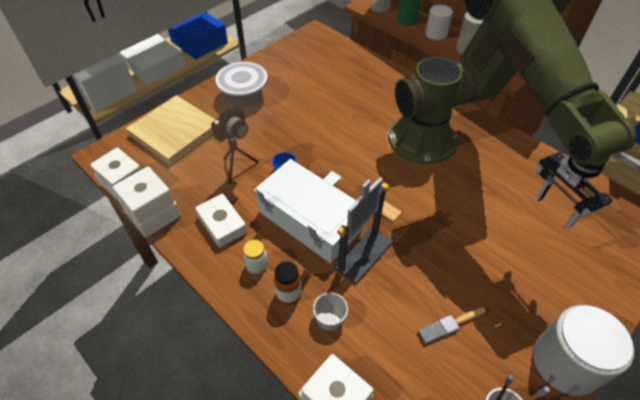

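The top view shows the lid at columns 278–389 and rows 181–244, with the lug at (336,250). The mirror is edge-on at (264,215), the camera at (460,202), the glaze pot at (403,241) and the rib at (284,279). I'll measure the edges next.

```bash
cat > h.py <<'E'
import numpy as np, cv2
from scipy.spatial.transform import Rotation as R
from station import r
np.set_printoptions(precision=3,suppress=True)
def ray(d,uv):
    o=np.array(d["orientation"]); M=R.from_euler("xyz",o).as_matrix() if o.size==3 else o
    return M@np.linalg.solve(d["camera_matrix"],np.r_[uv,1.0])
def pix2z(d,uv,z):
    v=ray(d,uv); e=np.array(d["eye"]); return e+v*(z-e[2])/v[2]
def proj(d,p):
    M=R.from_euler("xyz",d["orientation"]).as_matrix(); c=d["camera_matrix"]@(M.T@(np.array(p)-d["eye"])); return c[:2]/c[2]
E
python3 - <<'E'
from h import *
d=r.camera("top"); f=d["frame"]
hsv=cv2.cvtColor(f,cv2.COLOR_BGR2HSV)
m=((hsv[...,1]<60)&(hsv[...,2]>170)).astype(np.uint8)
m[:, :272]=0;m[:,395:]=0;m[:170]=0;m[265:]=0
mo=cv2.morphologyEx(m,cv2.MORPH_OPEN,np.ones((19,19)))
c=max(cv2.findContours(mo,0,2)[0],key=cv2.contourArea)
rc=cv2.minAreaRect(c); b=cv2.boxPoints(rc); print(rc)
P=np.array([pix2z(d,x,106) for x in b]); print(P,P.mean(0),[np.linalg.norm(P[i]-P[i-1]) for i in range(4)],[np.degrees(np.arctan2(*(P[i]-P[i-1])[1::-1])) for i in range(4)])
lug=m.copy(); lug[:245]=0
ys,xs=np.nonzero(lug&(1-cv2.dilate(mo,np.ones((3,3))))); print("lug",xs.min(),xs.max(),ys.min(),ys.max(),pix2z(d,(xs.mean(),ys.mean()),106))
for n in ("mirror","mirror_stand","lid_lug","rib","camera"):
    t=r.trace(n,"top")
    if t:
        k=t[0]["mask"].astype(np.uint8); pts=cv2.findNonZero(k); print(n,t[0]["p"],cv2.boundingRect(pts),cv2.minAreaRect(pts))
cv2.imwrite("pics/c1.png",cv2.resize(f[165:300,235:480],None,fx=3.2,fy=3.2,interpolation=cv2.INTER_CUBIC))
E
```

```text
((333.11669921875, 212.82470703125), (59.50364303588867, 108.554443359375), 85.76361083984375)
[[ 619.473  131.816  106.   ]
 [ 645.889 -182.369  106.   ]
 [ 474.009 -193.739  106.   ]
 [ 449.324  116.805  106.   ]] [547.174 -31.872 106.   ] [np.float64(170.80928785515297), np.float64(315.2941679038579), np.float64(172.25640410653364), np.float64(311.5236941532274)] [np.float64(5.041851633348562), np.float64(-85.19388836733518), np.float64(-176.21539364799816), np.float64(94.54472463062841)]
lug 330 344 245 257 [437.199 -40.883 106.   ]
mirror 0.98 (258, 189, 12, 57) ((262.6494445800781, 216.95765686035156), (56.27176284790039, 9.544939994812012), 86.26860046386719)
mirror_stand 0.67 (249, 178, 32, 81) ((264.01934814453125, 217.86740112304688), (80.25733947753906, 29.17015266418457), 86.98721313476562)
lid_lug 0.59 (277, 181, 114, 79) ((333.8854064941406, 221.04962158203125), (75.8728256225586, 110.30379486083984), 86.02750396728516)
rib 0.86 (269, 270, 31, 17) ((284.05938720703125, 278.12841796875), (15.399738311767578, 30.16876983642578), 86.98721313476562)
camera 0.81 (425, 181, 51, 48) ((450.65240478515625, 203.8719482421875), (43.399593353271484, 48.369014739990234), 83.6598129272461)
```

View pics/c1.png

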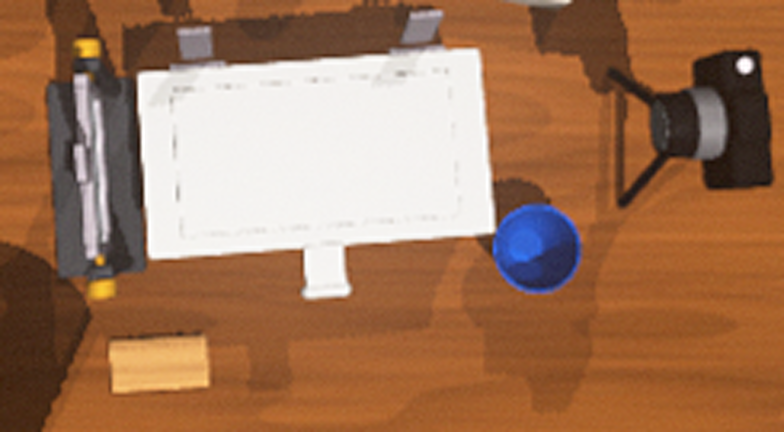

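The lid yaw is about 4.7°. The lug grip point is near (437,-40), the hinge near (628,-25), and the stand and camera are aligned at the same yaw. Next I move above the lug.

Call:
send_rows:
  series:
    - {"grip":1,"offset":[0,0,0],"spin":-0.137}
    - {"grip":1,"offset":[0,0,0],"spin":-0.137}
    - {"grip":1,"offset":[0,0,0],"spin":-0.137}
    - {"grip":1,"offset":[-16,-44,0],"spin":0}
    - {"grip":1,"offset":[-16,-44,0],"spin":0}
    - {"grip":1,"offset":[-16,-44,0],"spin":0}
    - {"grip":1,"offset":[-16,-44,0],"spin":0}
    - {"grip":1,"offset":[-16,-44,0],"spin":0}
    - {"grip":1,"offset":[-16,-44,0],"spin":0}
    - {"grip":1,"offset":[-16,-44,0],"spin":0}
    - {"grip":1,"offset":[-16,-44,0],"spin":0}
    - {"grip":1,"offset":[-16,-44,0],"spin":0}
  force: 15

```text
clock: 3.2
tcp_pos: [354.3, 135.2, 205.8]
tcp_rot: [3.141, 0.001, -3.061]
ft_force: [1.3, 0.8, -0.0]
opening: 0.998
grip_force: 0.0
```

Call:
send_rows:
  series:
    - {"grip":0.6,"offset":[-17,-45,0],"spin":0}
    - {"grip":0.6,"offset":[-17,-45,0],"spin":0}
    - {"grip":0.6,"offset":[-17,-45,0],"spin":0}
    - {"grip":0.6,"offset":[-17,-46,0],"spin":0}
    - {"grip":0.6,"offset":[0,0,30],"spin":0}
    - {"grip":0.6,"offset":[0,0,30],"spin":0}
    - {"grip":0.6,"offset":[0,0,0],"spin":0}

```text
clock: 3.9
tcp_pos: [434.5, -38.0, 142.6]
tcp_rot: [3.14, -0.006, -3.062]
ft_force: [0.1, -0.2, 0.8]
opening: 0.799
grip_force: 0.0
```

Run:
```python
from h import *
o=r.get_obs(); print(o["tcp_pos"],o["tcp_rot"],o["qpos"])
for c in("scene","top"):
    d=r.camera(c);f=d["frame"]
    u,v=proj(d,(437,-40,104)).astype(int); print(u,v)
    k=f[v-45:v+45,u-60:u+60].copy(); k=cv2.resize(k,None,fx=4,fy=4,interpolation=cv2.INTER_CUBIC)
    for p,col in(((437,-40,104),(0,0,255)),((628,-25,102),(0,255,0))):
        q=(proj(d,p)-(u-60,v-45))*4; cv2.circle(k,(int(q[0]),int(q[1])),3,col,-1)
    globals()[c]=k
cv2.imwrite("pics/c2.png",np.vstack([scene,top])[:, :])
```

```text
[434.506 -38.042 142.638] [ 3.14  -0.006 -3.062] [-0.171  0.117  1.898  0.     1.132 -1.822]
333 178
335 251
```

```bash
python3 -c "
import cv2;k=cv2.imread('pics/c2.png');import numpy as np
cv2.imwrite('pics/c2b.png',cv2.resize(np.hstack([k[:360],k[360:]]),(800,300)))"
```

```text
(no output)
```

View pics/c2b.png

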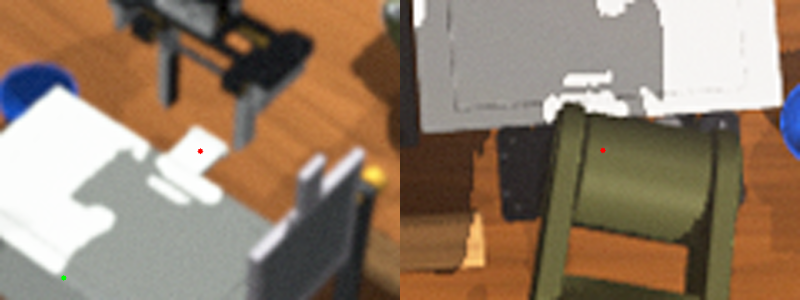

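The red dot sits on the lug in the scene crop and the fingers straddle it, so I go down and grip.

Call:
send_rows:
  series:
    - {"grip":0.6,"offset":[-2,-2,20],"spin":0}
    - {"grip":0.6,"offset":[0,0,20],"spin":0}
    - {"grip":0.6,"offset":[0,0,18],"spin":0}
    - {"grip":0.6,"offset":[0,0,0],"spin":0}
    - {"grip":-1,"offset":[0,0,0],"spin":0}
    - {"grip":-1,"offset":[0,0,0],"spin":0}
    - {"grip":-1,"offset":[0,0,0],"spin":0}
    - {"grip":-1,"offset":[0,0,0],"spin":0}
    - {"grip":-1,"offset":[0,0,0],"spin":0}
    - {"grip":-1,"offset":[0,0,0],"spin":0}
  force: 15

```text
clock: 5.0
tcp_pos: [438.5, -40.2, 87.7]
tcp_rot: [-3.141, 0.0, -3.061]
ft_force: [-0.5, -3.6, 2.8]
opening: 0.379
grip_force: 15.0
```

```bash
python3 -c "
import numpy as np
t=np.r_[0,.03,np.arange(.1,1.75,.07),1.75];x=-192*(1-np.cos(t));z=-192*np.sin(t)
x=np.round(x);z=np.round(z)
for i,(a,b,c) in enumerate(zip(t[1:],np.diff(x),np.diff(z))):print(round(a,2),int(a*0+b),int(c),end=' | ')"
```

```text
0.03 0 -6 | 0.1 -1 -13 | 0.17 -2 -13 | 0.24 -3 -14 | 0.31 -3 -13 | 0.38 -5 -12 | 0.45 -5 -13 | 0.52 -6 -11 | 0.59 -7 -12 | 0.66 -8 -11 | 0.73 -9 -10 | 0.8 -9 -10 | 0.87 -10 -9 | 0.94 -11 -8 | 1.01 -11 -8 | 1.08 -12 -6 | 1.15 -12 -6 | 1.22 -12 -5 | 1.29 -13 -4 | 1.36 -13 -4 | 1.43 -13 -2 | 1.5 -13 -2 | 1.57 -14 0 | 1.64 -13 0 | 1.71 -14 2 | 1.75 -7 1 |
```

Call:
send_rows:
  series:
    - {"grip":-1,"offset":[0,0,-6],"spin":0}
    - {"grip":-1,"offset":[-1,0,-13],"spin":0}
    - {"grip":-1,"offset":[-2,0,-13],"spin":0}
    - {"grip":-1,"offset":[-3,0,-14],"spin":0}
    - {"grip":-1,"offset":[-3,0,-13],"spin":0}
    - {"grip":-1,"offset":[-5,0,-12],"spin":0}
    - {"grip":-1,"offset":[-5,0,-13],"spin":0}
    - {"grip":-1,"offset":[-6,0,-11],"spin":0}

```text
clock: 5.8
tcp_pos: [463.6, -38.1, 183.0]
tcp_rot: [-3.141, 0.0, -3.062]
ft_force: [3.1, -5.3, -4.5]
opening: 0.381
grip_force: 15.0
```

Call:
send_rows:
  series:
    - {"grip":-1,"offset":[-7,0,-12],"spin":0}
    - {"grip":-1,"offset":[-8,0,-11],"spin":0}
    - {"grip":-1,"offset":[-9,0,-10],"spin":0}
    - {"grip":-1,"offset":[-9,0,-10],"spin":0}
    - {"grip":-1,"offset":[-10,0,-9],"spin":0}
    - {"grip":-1,"offset":[-11,0,-8],"spin":0}
    - {"grip":-1,"offset":[-11,0,-8],"spin":0}
    - {"grip":-1,"offset":[-12,0,-6],"spin":0}
    - {"grip":-1,"offset":[-12,0,-6],"spin":0}

```text
clock: 6.7
tcp_pos: [552.1, -31.0, 262.5]
tcp_rot: [-3.141, -0.001, -3.062]
ft_force: [0.4, -3.8, -4.2]
opening: 0.382
grip_force: 15.0
```

Call:
send_rows:
  series:
    - {"grip":-1,"offset":[-12,0,-5],"spin":0}
    - {"grip":-1,"offset":[-13,0,-4],"spin":0}
    - {"grip":-1,"offset":[-13,0,-4],"spin":0}
    - {"grip":-1,"offset":[-13,0,-2],"spin":0}
    - {"grip":-1,"offset":[-13,0,-2],"spin":0}
    - {"grip":-1,"offset":[-14,0,0],"spin":0}
    - {"grip":-1,"offset":[-13,0,0],"spin":0}
    - {"grip":-1,"offset":[-10,0,1],"spin":0}
    - {"grip":-1,"offset":[-7,0,1],"spin":0}
    - {"grip":-1,"offset":[-4,0,1],"spin":0}
    - {"grip":-1,"offset":[0,0,0],"spin":0}

```text
clock: 7.8
tcp_pos: [664.1, -21.9, 276.9]
tcp_rot: [-3.141, 0.001, -3.062]
ft_force: [0.7, -3.2, 4.0]
opening: 0.38
grip_force: 15.0
```

Run:
```python
from h import *
o=r.get_obs(); print(o["tcp_pos"],o["ft_force"])
d=r.camera("scene");k=cv2.resize(d["frame"][100:300,200:480],None,fx=2.8,fy=2.8,interpolation=cv2.INTER_CUBIC);cv2.imwrite("pics/c3.png",k)
```

```text
[664.088 -21.917 276.886] [ 0.674 -3.211  4.045]
```

View pics/c3.png

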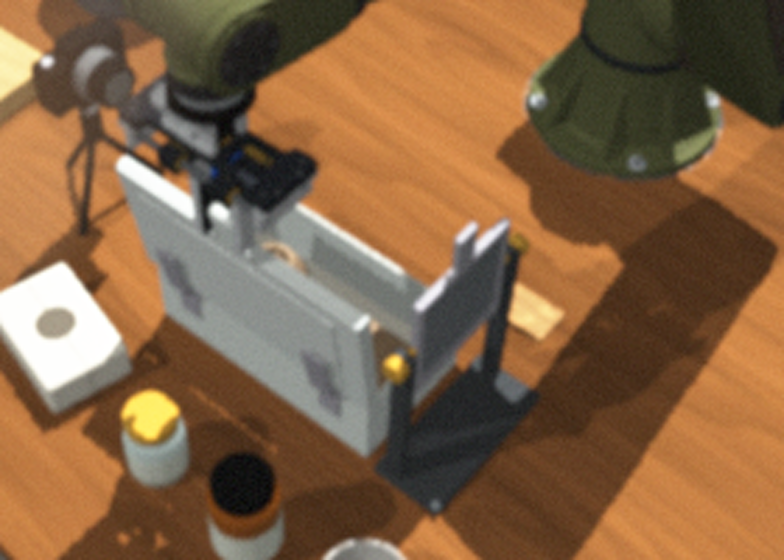

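The lid is open with the lug at the gripper. The lug has moved about 35 mm past the hinge, which gives roughly 1.75 rad. I'll nudge it on to feel the stop.

Call:
send_rows:
  series:
    - {"grip":-1,"offset":[-4,0,0.5],"spin":0}
    - {"grip":-1,"offset":[-3,0,0.5],"spin":0}
    - {"grip":-1,"offset":[0,0,0],"spin":0}
    - {"grip":-1,"offset":[0,0,0],"spin":0}

```text
clock: 8.25
tcp_pos: [670.9, -21.4, 275.6]
tcp_rot: [-3.141, 0.001, -3.062]
ft_force: [0.6, -5.6, 4.5]
opening: 0.379
grip_force: 15.0
```

Call:
send_rows:
  series:
    - {"grip":-1,"offset":[-4,0,0.5],"spin":0}
    - {"grip":-1,"offset":[-4,0,0.5],"spin":0}
    - {"grip":-1,"offset":[0,0,0],"spin":0}
    - {"grip":-1,"offset":[0,0,0],"spin":0}

```text
clock: 8.65
tcp_pos: [677.3, -20.8, 274.4]
tcp_rot: [-3.142, -0.004, -3.062]
ft_force: [-14.3, -5.2, 6.1]
opening: 0.377
grip_force: 15.0
```

It's at the stop, with -14 N in x. I release and rise.

Call:
send_rows:
  series:
    - {"grip":-1,"offset":[3,0,0],"spin":0}
    - {"grip":0.6,"offset":[0,0,0],"spin":0}
    - {"grip":0.6,"offset":[0,0,0],"spin":0}
    - {"grip":0.6,"offset":[0,0,0],"spin":0}
    - {"grip":0.6,"offset":[0,0,-20],"spin":0}
    - {"grip":0.6,"offset":[0,0,-40],"spin":0}
    - {"grip":0.6,"offset":[0,0,-40],"spin":0}
    - {"grip":0.6,"offset":[0,0,-40],"spin":0}
    - {"grip":0.6,"offset":[50,0,0],"spin":0}
    - {"grip":0.6,"offset":[50,0,0],"spin":0}
    - {"grip":0.6,"offset":[50,0,0],"spin":0}
    - {"grip":0.6,"offset":[50,0,0],"spin":0}

```text
clock: 9.85
tcp_pos: [489.1, -35.6, 414.8]
tcp_rot: [3.141, -0.001, -3.061]
ft_force: [0.6, -0.2, 0.3]
opening: 0.798
grip_force: 0.0
```

Run:
```python
from h import *
d0=None
for c in("scene","top"):
    d=r.camera(c); f=d["frame"]; print(c)
    for n in ["bowl","dish","seal","mirror","mirror_tab","lid","lid_lug","lens"]:
        l=r.boxes_of(n,c); print(n,[(np.round(x["xyz"]),round(x["p"],2)) for x in l[:2]])
    k=f[100:300,200:480] if c=="scene" else f[140:290,220:430]
    cv2.imwrite(f"pics/d_{c}.png",cv2.resize(k,None,fx=2.8,fy=2.8,interpolation=cv2.INTER_CUBIC))
o=r.get_obs(); print(o["tcp_pos"],o["tcp_rot"],o["qpos"])
```

```text
scene
bowl [(array([521., -91.,  62.]), 0.42)]
dish [(array([526.,  63.,  56.]), 0.69), (array([633., -17.,  99.]), 0.6)]
seal [(array([521., -94.,  67.]), 0.71), (array([636., -21., 103.]), 0.46)]
mirror [(array([535., 156., 236.]), 0.96)]
mirror_tab [(array([533., 156., 236.]), 0.56)]
lid [(array([657.,  -3., 226.]), 0.71)]
lid_lug [(array([654.,  -4., 228.]), 0.8)]
lens [(array([ 581., -352.,  226.]), 0.68)]
top
bowl []
dish [(array([548.,  58.,  42.]), 0.83), (array([ 454., -279.,   42.]), 0.42)]
seal []
mirror [(array([529., 154., 281.]), 0.82)]
mirror_tab [(array([525., 154., 282.]), 0.73)]
lid [(array([648., -22., 204.]), 0.74)]
lid_lug [(array([645., -25., 204.]), 0.63)]
lens [(array([ 569., -354.,  244.]), 0.67), (array([524., 154., 279.]), 0.44)]
[491.084 -35.848 415.496] [ 3.142 -0.    -3.061] [-0.147  0.103  1.281  0.     1.758 -1.798]
```

View pics/d_scene.png

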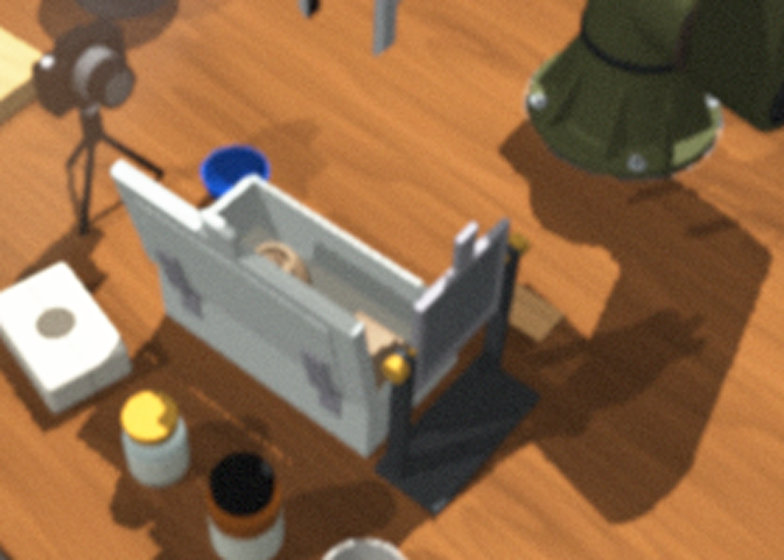

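View pics/d_top.png

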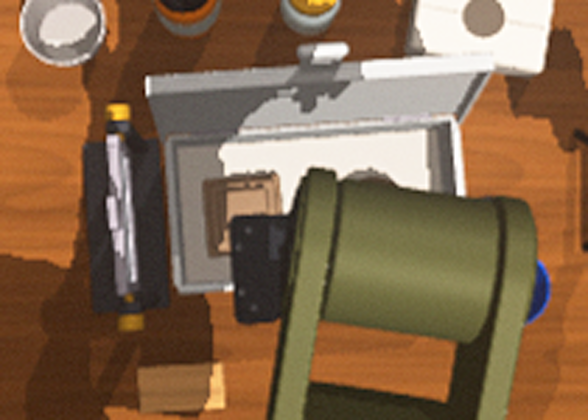

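The lid is on its stop by itself. The bowl is at the tub's -y end and the dish at the +y end. I spin, then back away so I can measure the mirror and seal unobstructed.

Call:
send_rows:
  series:
    - {"grip":0.6,"offset":[50,0,0],"spin":0}
    - {"grip":0.6,"offset":[30,50,0],"spin":0}
    - {"grip":0.6,"offset":[0,50,0],"spin":0}
    - {"grip":0.6,"offset":[0,50,0],"spin":0.12}
    - {"grip":0.6,"offset":[0,0,0],"spin":0.145}
    - {"grip":0.6,"offset":[0,0,0],"spin":0.145}
    - {"grip":0.6,"offset":[0,0,0],"spin":0.145}
    - {"grip":0.6,"offset":[0,0,0],"spin":0.145}
    - {"grip":0.6,"offset":[0,0,0],"spin":0.145}
    - {"grip":0.6,"offset":[0,0,0],"spin":0.145}
    - {"grip":0.6,"offset":[0,0,0],"spin":0.145}
    - {"grip":0.6,"offset":[0,0,0],"spin":0.145}

```text
clock: 11.95
tcp_pos: [404.7, 96.0, 415.6]
tcp_rot: [3.141, 0.0, 1.946]
ft_force: [-0.6, 0.5, 0.3]
opening: 0.798
grip_force: 0.0
```

Call:
send_rows:
  series:
    - {"grip":0.6,"offset":[0,0,0],"spin":0.145}
    - {"grip":0.6,"offset":[0,0,0],"spin":0.145}
    - {"grip":0.6,"offset":[0,0,0],"spin":0}

```text
clock: 12.25
tcp_pos: [404.7, 96.0, 415.6]
tcp_rot: [3.141, 0.0, 1.66]
ft_force: [1.5, 0.2, -0.5]
opening: 0.8
grip_force: 0.0
```

Run:
```python
from h import *
o=r.get_obs(); print(o["tcp_pos"],o["tcp_rot"],o["qpos"])
d=r.camera("top"); f=d["frame"]
for n in ["bowl","seal","dish","mirror_tab"]:
    l=r.boxes_of(n,"top"); print(n,[(np.round(x["xyz"]),round(x["p"],2)) for x in l[:2]])
hsv=cv2.cvtColor(f,cv2.COLOR_BGR2HSV)
m=((hsv[...,0]>15)&(hsv[...,0]<32)&(hsv[...,1]>170)&(hsv[...,2]>120)).astype(np.uint8)
m[:,:250]=0;m[:,280:]=0;m[:165]=0;m[268:]=0
n,_,s,c=cv2.connectedComponentsWithStats(m)
for i in range(1,n):
    if s[i,4]>5: print("pivot",s[i,4],c[i],pix2z(d,c[i],215))
print("tab@318",pix2z(d,(260.6,215.6),318))
d2=r.camera("scene")
for n in("seal","bowl","mirror","mirror_tab"):
    t=r.trace(n,"scene")
    if t:
        k=t[0]["mask"];ys,xs=np.nonzero(k);uv=(xs.mean(),ys.mean());print(n,round(t[0]["p"],2),uv,(xs.min(),xs.max(),ys.min(),ys.max()),pix2z(d2,uv,66))
    t=r.trace(n,"top")
    if t:
        k=t[0]["mask"];ys,xs=np.nonzero(k);uv=(xs.mean(),ys.mean());print(n,"top",round(t[0]["p"],2),uv,pix2z(d,uv,66))
A=cv2.resize(f[170:270,245:400],None,fx=5,fy=5,interpolation=cv2.INTER_CUBIC)
cv2.imwrite("pics/e.png",A)
```

```text
[404.71   96.023 415.577] [3.141 0.    1.66 ] [ 0.145 -0.078  1.464 -0.     1.756  0.056]
bowl [(array([538., -89.,  58.]), 0.82)]
seal [(array([534., -93.,  58.]), 0.94), (array([542., 483.,  17.]), 0.64)]
dish [(array([537.,  44.,  45.]), 0.93)]
mirror_tab [(array([539., 155., 278.]), 0.59)]
pivot 36 [261.556 179.611] [626.81  163.492 215.   ]
tab@318 [528.904 152.335 318.   ]
seal top 0.66 (np.float64(352.62757527733754), np.float64(216.85895404120444)) [536.883 -92.335  66.   ]
bowl 0.49 (np.float64(301.6363636363636), np.float64(192.41666666666666)) (np.int64(293), np.int64(310), np.int64(187), np.int64(199)) [525.141 -91.799  66.   ]
bowl top 0.83 (np.float64(352.4523396880416), np.float64(217.1889081455806)) [535.894 -91.81   66.   ]
mirror 0.77 (np.float64(363.42035398230087), np.float64(206.3495575221239)) (np.int64(347), np.int64(381), np.int64(178), np.int64(238)) [429.172  83.47   66.   ]
mirror top 0.95 (np.float64(262.5421052631579), np.float64(211.71052631578948)) [550.166 176.036  66.   ]
mirror_tab 0.85 (np.float64(363.6913155631986), np.float64(206.18830610490113)) (np.int64(347), np.int64(382), np.int64(177), np.int64(239)) [428.11   83.649  66.   ]
mirror_tab top 0.76 (np.float64(262.69452449567723), np.float64(211.65417867435158)) [550.337 175.587  66.   ]
```

View pics/e.png

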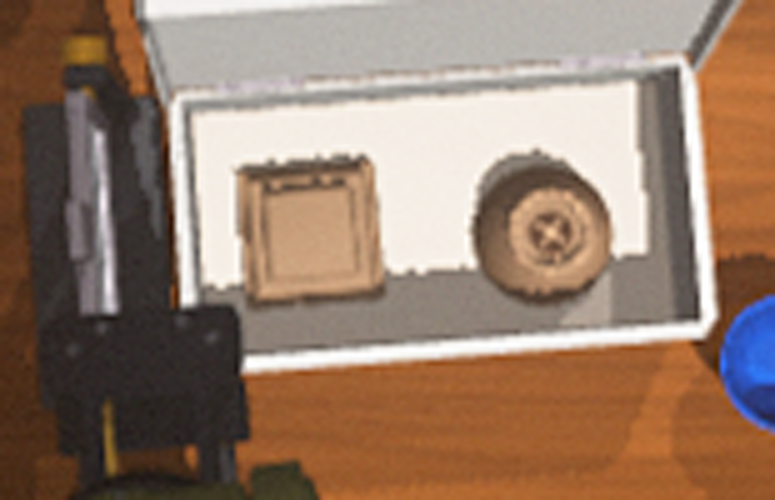

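The seal is at crop (551,233), so about (537,-99,66). The pivot middle is about (529.5,156,215), which gives a tilt near 0.265 rad. I'll triangulate the tab and the pivot.

Run:
```python
from h import *
d=r.camera("top"); s=r.camera("scene")
def px(u,v,f,u0,v0): return ((u+.5)/f-.5+u0,(v+.5)/f-.5+v0)
print("seal",pix2z(d,px(551,233,5,245,170),66))
a=px(88,48,3.2,235,165);b=px(102,288,3.2,235,165)
P,Q=pix2z(d,a,215),pix2z(d,b,215);print("pivots",P,Q,(P+Q)/2,np.linalg.norm(P-Q))
t=px(82,162,3.2,235,165); w=px(466,229,2.8,200,100)
for z in(310,316,322): print("tab",z,pix2z(d,t,z),pix2z(s,w,z))
e1,e2=np.array(d["eye"]),np.array(s["eye"]);v1,v2=ray(d,t),ray(s,w)
k=np.linalg.lstsq(np.c_[v1,-v2],e2-e1,rcond=None)[0];print("tri",e1+k[0]*v1,e2+k[1]*v2)
```

```text
seal [538.898 -98.84   66.   ]
pivots [626.706 161.927 215.   ] [432.558 147.277 215.   ] [529.632 154.602 215.   ] 194.70028356762978
tab 310 [529.954 154.024 310.   ] [518.399 145.178 310.   ]
tab 316 [529.72  153.323 316.   ] [522.612 148.183 316.   ]
tab 322 [529.485 152.621 322.   ] [526.825 151.188 322.   ]
tri [529.366 152.267 325.033] [528.983 152.727 325.072]
```

Call:
send_rows:
  series:
    - {"grip":0.6,"offset":[15.4,43,0],"spin":0}
    - {"grip":0.6,"offset":[15.4,43,0],"spin":0}
    - {"grip":0.6,"offset":[15.4,43,0],"spin":0}
    - {"grip":0.6,"offset":[0,0,25],"spin":0}
    - {"grip":0.6,"offset":[0,0,25],"spin":0}
    - {"grip":0.6,"offset":[0,0,0],"spin":0}
    - {"grip":0.6,"offset":[0,0,0],"spin":0}

```text
clock: 13.75
tcp_pos: [528.9, 153.8, 366.4]
tcp_rot: [3.141, -0.0, 1.662]
ft_force: [-0.4, 0.7, 1.2]
opening: 0.8
grip_force: 0.0
```

Call:
send_rows:
  series:
    - {"grip":0.6,"offset":[0,0,26],"spin":0}
    - {"grip":0.6,"offset":[0,0,26],"spin":0}
    - {"grip":0.6,"offset":[0,0,26],"spin":0}
    - {"grip":0.6,"offset":[0,0,0],"spin":0}
    - {"grip":-1,"offset":[0,0,0],"spin":0}
    - {"grip":-1,"offset":[0,0,0],"spin":0}
    - {"grip":-1,"offset":[0,0,0],"spin":0}
    - {"grip":-1,"offset":[0,0,0],"spin":0}
    - {"grip":-1,"offset":[0,0,0],"spin":0}
    - {"grip":-1,"offset":[0,0,0],"spin":0}
  force: 12

```text
clock: 14.75
tcp_pos: [529.0, 153.9, 287.7]
tcp_rot: [3.141, -0.0, 1.662]
ft_force: [-0.4, -0.5, -0.2]
opening: 0.323
grip_force: 0.0
```

Call:
send_rows:
  series:
    - {"grip":-1,"offset":[0,0,0],"spin":0}
    - {"grip":-1,"offset":[0,0,0],"spin":0}
    - {"grip":-1,"offset":[0,0,0],"spin":0}

```text
clock: 15.05
tcp_pos: [529.6, 153.9, 287.6]
tcp_rot: [3.14, -0.0, 1.662]
ft_force: [5.7, 0.7, -0.8]
opening: 0.295
grip_force: 12.0
```

It's gripped: the opening is 27.8 mm and the tab is 28 mm. I tilt it 24.2 mm towards the tub.

Call:
send_rows:
  series:
    - {"grip":-1,"offset":[-3,0,0],"spin":0}
    - {"grip":-1,"offset":[-3,0,0.2],"spin":0}
    - {"grip":-1,"offset":[-3,0,0.3],"spin":0}
    - {"grip":-1,"offset":[-3,0,0.3],"spin":0}
    - {"grip":-1,"offset":[-3,0,0.5],"spin":0}
    - {"grip":-1,"offset":[-3,0,0.6],"spin":0}
    - {"grip":-1,"offset":[-3,0,0.6],"spin":0}
    - {"grip":-1,"offset":[-3.2,0,0.7],"spin":0}
    - {"grip":-1,"offset":[0,0,0],"spin":0}
    - {"grip":-1,"offset":[0,0,0],"spin":0}
    - {"grip":-1,"offset":[0,0,0],"spin":0}

```text
clock: 16.15
tcp_pos: [531.6, 129.7, 284.5]
tcp_rot: [3.14, 0.0, 1.662]
ft_force: [5.5, 1.2, 0.7]
opening: 0.295
grip_force: 12.0
```

Run:
```python
from h import *
o=r.get_obs(); print(o["tcp_pos"],o["grip_force"],o["ft_force"])
s=r.camera("scene");k=s["frame"][120:270,230:430]
cv2.imwrite("pics/g.png",cv2.resize(k,None,fx=4,fy=4,interpolation=cv2.INTER_CUBIC))
for n in("lid","mirror"):
    l=r.boxes_of(n,"scene"); print(n,[(np.round(x["xyz"]),round(x["p"],2)) for x in l[:2]])
# predicted frame bottom corners for tilt 0.266 vs 0.2/0.33 (back/front middle)
```

```text
[531.551 129.663 284.473] 11.99939176440239 [5.474 1.156 0.66 ]
lid [(array([656.,  -4., 223.]), 0.61), (array([342., 136.,   5.]), 0.17)]
mirror [(array([532., 155., 227.]), 0.79)]
```

View pics/g.png

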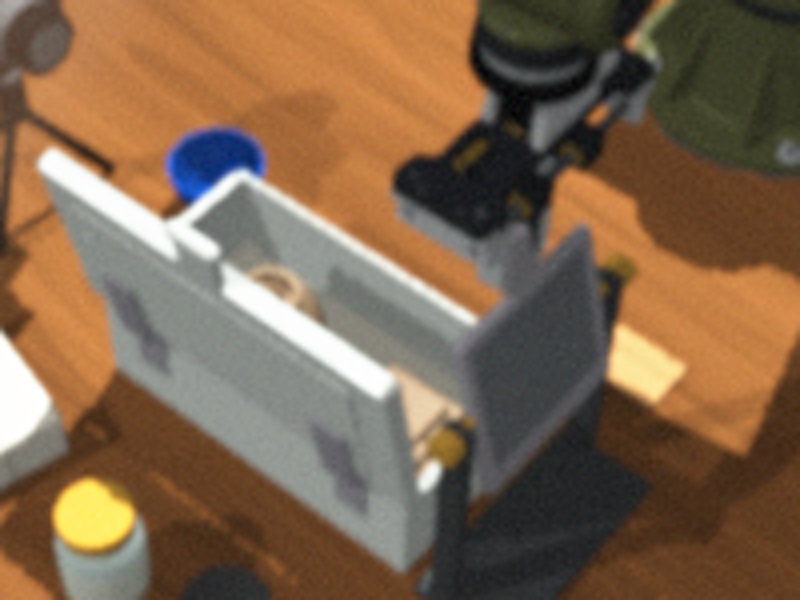

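The mirror is tilted and held, and the lid is up. As a quick check, I fit the tilt to the back-face corners at crop (462,348), (585,230), (606,375) and (487,490).

Run:
```python
from h import *
from scipy.optimize import least_squares
s=r.camera("scene")
C=np.array([(462,348),(585,230),(606,375),(487,490)],float); C=(C+.5)/4-.5+[230,120]
Y=np.array([-.081,.9967,0]);X=np.array([.9967,.081,0]);Z=np.array([0,0,1.])
def res(p,b=8):
    ph,dx,dy,dz=p; c=np.array([529.6+dx,154.6+dy,215+dz]); u=Z*np.cos(ph)-Y*np.sin(ph); n=Y*np.cos(ph)+Z*np.sin(ph)
    return np.concatenate([(proj(s,c+n*b+X*sx*70+u*sz)-q) for (sx,sz),q in zip([(1,66),(-1,66),(-1,-69),(1,-69)],C)]+[np.array([dx,dy,dz])/4])
for b in(5,10):
    q=least_squares(res,[.2,0,0,0],args=(b,));print(b,q.x,q.cost)
```

```text
5 [ 0.241  0.843 -1.367 -1.76 ] 5.004695099366495
10 [ 0.241  2.252 -4.978 -1.139] 6.110248633747036
```

```bash
python3 -c "
from station import r
print(r.finish_job())"
```

```text
the job is handed in; nothing more can be done
None
```

I handed the job in with the lid leaning on its stop and the mirror gripped and held still at about 0.266 rad by arm travel. A rough camera fit read 0.241 rad, within the ±0.034 rad tolerance of the 0.266 rad aim. No verdict was returned.

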